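# Queue the load cards and hold the jumbo peg open over the tall one

### The job

Queue the two load cards in the numbered wooden rail: first stand the short card fully home in slot one (one dot), then the tall card fully home in slot two (two dots). Then squeeze the jumbo peg open, take it off the rim of the peg box and hold it gaping wide over the middle of the tall card's top edge, with one jaw a good centimetre down each side and well clear of the card, so that a wash ticket can be slid in beside the card. Finish like that, still squeezing and carrying the peg, with both cards upright in their slots and all other things left where they stood.

Things in the scene. Friction and masses are not known exactly. Their poses are not given: they have to be found in the camera images.
- rail: Fixed card rail of pale wood, 60 mm deep (x), 320 long (y), 36 high; a groove along its top is cut into three slots. Origin: centre of its underside, on the counter. +y runs along the groove towards slot one; x is square to the slots. One, two or three black dots beside each slot give its number. Slots: 7 mm wide (x), with lips sloping out to 19 mm at the top, 80 mm long (y), 28 mm deep.
- slot1 (a point): Centre of the floor of slot one (one dot), at the rail's end that is leftmost for the robot (+y); axes as the rail. 8 mm above the counter, 28 mm below the rail's top.
- slot2 (a point): Centre of the floor of slot two (two dots), the middle one, 100 mm from slot one; axes as the rail. 8 mm above the counter.
- slot3 (a point): Centre of the floor of slot three (three dots), 100 mm beyond slot two; it stays empty; axes as the rail.
- stand: Fixed stand of pale wood in which the two cards stand at the start: 130 mm (x) by 108 (y) by 36 high, two grooves along its y, at x = -35 and +35 mm, of the same section as the rail's slots (7 mm wide, 80 long, 28 deep, floor 8 mm above the counter, sloping lips). Either card may be in either groove. Origin: centre of its underside.
- short_card: The short load card: a loose stiff card 74 mm wide (its y), 5 mm thick (its x), 90 mm high (z), about 26 g, cardboard with a printed sheet (wash-tub sign) on both faces; it may face either way. Origin: middle of its lower edge. It may be pinched anywhere on its faces.
- tall_card: The tall load card: like the short one but 125 mm high, about 36 g. Origin: middle of its lower edge. Let go in a slot it can lean up to 0.08 rad about its y.
- tall_card_top (a point): Middle of the tall card's top edge, 125 mm above its origin; axes as the card: x across its 5 mm thickness, y along the edge.
- peg_box: Fixed open plywood box of little clothes pegs, 140 mm (x) by 180 mm (y) by 100 mm high, walls 6 mm. Origin: centre of its underside. The jumbo peg is clipped on its +y wall.
- peg: Jumbo laundry peg: two levers of white plastic, steel coil spring, 115 mm long, 30 wide, 52 g. It starts upright on the peg box's +y wall: jaws 40 mm down the wall, pin on the rim, handles up. Origin: midway between the jaw tips, at their height; z up, pin at 45 mm, handle ends at 115 mm; x: squeezing direction; y: along the pin. This frame belongs to the -x lever and turns with it.
- peg_spring (a joint): Angle between the peg's levers (rad): about 0 on the box wall (jaws 6 mm apart), -0.07 shut, 0.5 fully squeezed, the stop (jaw tips about 28 mm apart; each lever has turned 0.25 about the pin). A spring shuts it when let go: about 3 N at the handle ends begin to open it, 7 N hold it fully open.
- peg_grip (a point): Middle between the handles, 100 mm above the jaw tips, 15 mm below the handle ends: where to squeeze, along the peg's x. The handles are flat plates 30 mm wide, 28 mm apart over their outsides beside the pin, spreading to 60 mm at their ends; fully squeezed they are nearly parallel, 25 to 30 mm over their outsides. Axes as the peg.
- jaw_fixed (a point): Inner lower edge of the jaw tip on the peg's -x lever (mid-width). Each jaw is 14 mm high, 30 mm wide, 7 mm thick; above it the throat is 18 mm wide or more, up to the pin (40 mm above the tips).
- jaw_moving (a point): Inner lower edge of the jaw tip on the peg's +x lever (mid-width), 6 mm from the other as it starts.
- dosing_cup: Bystander: an open white plastic measuring cup, 68 mm across, 55 mm high. Origin: centre of its underside.
- scrub_brush: Bystander: a wooden scrubbing brush lying on its bristles, 150 x 52 x 50 mm high. Origin: centre of its underside.
- detergent: Bystander: a white detergent bottle, 84 mm across, 220 mm high. Origin: centre of its underside.
- soda_jar: Bystander: a glass jar with a steel lid, 90 mm across, 120 mm high. Origin: centre of its underside.
- sheet_carton: Bystander: an upright cardboard carton, 75 x 130 x 160 mm high. Origin: centre of its underside.
- stain_tin: Bystander: a steel tin with a paper band, 66 mm across, 100 mm high. Origin: centre of its underside.
- lint_roll: Bystander: a white paper lint roll standing on end, 42 mm across, 90 mm high. Origin: centre of its underside.
- iron: Bystander: a white and grey steam iron lying on its rubber rest, 270 x 130 x 142 mm high. Origin: centre of its underside.
There are look-alikes about, which are no part of the job. What is shaped like the peg but green or red is not meant.

How it is judged:
By the outcome, as a careful person would: the job done as asked, in the order asked, and still so for the second after the job is handed in, while the arm keeps its last pose, push and grip.
It also fails if it takes over 64 s, if anything falls off the work surface, if the arm or the gripper's body presses on something with over 40 N, if the wrist force passes 120 N, or if a joint passes its speed limit or range.

### The arm

A 6-joint arm with a two-finger parallel gripper is mounted at the origin on the work surface. World frame = base frame: x ahead of the robot, y to its left, z up, the work surface at z = 0. Lengths are in m, angles in rad, forces in N, time in s.
With the tool pointing down it reaches from about 0.3 to 0.875 m from the base axis. Payload 6.4 kg.
Tool frame: the origin (TCP) lies on the centre line of the jaws, within the pads' length; the fingertips stand 22 mm ahead of it and the grasp point (between the pads) lies 3 mm ahead of it; z points along the fingers, y is the line along which they close (so a half turn about z gives the same grasp; the last joint's range is limited). The gripper opens to 88 mm and grips with 3 to 60 N. Pads are 18 mm wide; open, the fingers measure 123 mm over their backs; the gripper's body (75 mm by 187 mm) begins 45 mm behind the grasp point.
Start: joints at [1.105, 0.181, 1.607, -0, 1.354, -0.206], TCP at [0.148, 0.556, 0.261] pointing down, gripper open.
Joint ranges: [-2.99, 2.99], [-0.89, 2.07], [0.3, 2.58], [-1.14, 4.28], [0, 2.63], [-3.12, 3.12]. Speed limits (rad/s): [2.57, 2.57, 3.01, 3.14, 3.14, 3.14].

### API

Orientations are given as [roll, pitch, yaw] about the fixed x, y, z axes, in that order (R = Rz(yaw) Ry(pitch) Rx(roll)).
In Python, from plant import get_state, grab_frame, sign_off gives the robot as it stands.
- The arm moves only by the tool apply_moves, never from a script. Its argument "increments" is a list that holds one entry, the list of rows, each a list of 7 numbers: the shift along the tool's x, y, z in units of 60 mm (1.0 is 60 mm), then the turn, a rotation vector about the tool's x, y, z in units of 8 degrees (1.0 is 8 degrees), then the opening, from 0 (shut) to 1 (fully open). In form: [[[x, y, z, wx, wy, wz, fingers], ...]]. A call has 1 to 10 rows; each row shifts and turns the commanded pose from where the row before left it, along the tool's axes as they then stand; what a row does not reach is not made up. A row lasts 1/8 s, in which the tool goes at most 62.5 mm and 10.7 degrees, less where a joint would pass 70% of its speed; a pose out of reach is approached as far as the arm can. A call is refused whole if a number of a shift passes 1 or a number of a turn 1, either way. A call with a gripper value outside its range is refused whole. The fingers move at their own pace and stop on an object; the grip force is fixed at half the most. Time passes only in rows, so rows that do not move let the fingers close. It gives the time, the measured TCP pose, the force, the opening and the grip force at its end, in the units of the state.
- get_state(): the state, without advancing time (a new reading comes with each control period).
- grab_frame(name): name is "scene" or "top" or "wrist"; returns a dict with "pixels" (420x560x3 uint8, blue, green, red), "depth" (420x560 float32, m along the optical axis (not along the pixel's ray), 0 where there is no reading), "fov_y" (degrees; the focal length in pixels is half the picture's height over the tangent of half this angle, whatever the lens; pixels are square), "cx", "cy" (the principal point, pixels), "rvec" (rotation vector, rad) and "tvec" (3), from world to camera coordinates, as OpenCV has them; the wrist camera has in their place "mount" (4x4, takes a point from camera to tool coordinates, whose origin is the TCP and whose axes are the flange's). Camera axes: x right, y down, z forward; pixel columns grow to the right and rows downward; lengths in m; the calibration is good to about 2 mm. A picture is of the moment at which its call begins: read the wrist's pose just before it.
- sign_off(): hands the job in; it is judged then, once.
The state is a dict: "time_s": time; "joints": joint angles; "qd": joint speeds; "effort": joint torques, N m; "ee_pos": TCP position; "tcp_rot": TCP orientation; "force": force on the tool from outside, world axes, zero at the start; "moment": the same for the moment, N m; "width": opening from 0.0 (shut) to 1.0 (fully open); "grasp_force": force on a finger pad.
Only numpy, scipy, OpenCV 4.12 (cv2) and the standard library are available. Lean on these libraries where they do the work, as an engineer would, in place of code of your own. Each camera call takes 0.05 s, during which the arm holds its last target. There are 200 camera calls.

## Working session

There is one attempt and no reset: what is moved stays moved. The work goes in short steps, Python scripts to look and compute and a tool call to move; the robot and the scene stay as the last step left them, time stands still between calls to the robot, and variables do not carry over. Pictures are saved under pics/ and viewed, at most 10 in all, crops included, and the job is handed in when it is done.

Besides the shell and the picture viewer there is one more tool, called as name([rows], argument=value, ...), one row to a line, values as JSON. apply_moves: Moves the arm, as the interface text tells. Its arguments: {"type":"object","properties":{"increments":{"type":"array","items":{"type":"array","items":{"type":"array","items":{"type":"number"}}}}},"required":["increments"]}

```bash
mkdir -p pics; ls; cat > h.py <<'E'
import numpy as np, cv2
from plant import get_state, grab_frame, sign_off
from scipy.spatial.transform import Rotation as R
def grab(name, fn=None):
    s=get_state(); f=grab_frame(name)
    if 'mount' in f:
        T=np.eye(4);T[:3,:3]=R.from_euler('xyz',s['tcp_rot']).as_matrix();T[:3,3]=s['ee_pos']
        f['T']=T@np.array(f['mount'])
    else:
        M=np.eye(4);M[:3,:3]=cv2.Rodrigues(np.array(f['rvec'],float))[0];M[:3,3]=np.ravel(f['tvec'])
        f['T']=np.linalg.inv(M)
    f['f']=210/np.tan(np.radians(f['fov_y'])/2)
    if fn: cv2.imwrite('pics/'+fn+'.png',f['pixels']); np.save('pics/'+fn+'.npy',f,allow_pickle=True)
    return f
def load(fn): return np.load('pics/'+fn+'.npy',allow_pickle=True).item()
def cloud(f):
    v,u=np.mgrid[:420,:560]; d=f['depth']
    P=np.stack([(u-f['cx'])/f['f']*d,(v-f['cy'])/f['f']*d,d],-1)
    W=P@f['T'][:3,:3].T+f['T'][:3,3]; W[d==0]=np.nan
    return W
E
python3 - <<'E'
from h import *
s=get_state(); print(s)
for n in('scene','top'):
    f=grab(n,n); print(n,f['fov_y'],f['cx'],f['cy'],f['T'].round(3).tolist())
a=[cv2.imread('pics/%s.png'%n) for n in('scene','top')]
cv2.imwrite('pics/both.png',cv2.resize(np.hstack(a),(800,300)))
E
```

```text
pics
{'time_s': 0.0, 'joints': array([ 1.10469665e+00,  1.81564593e-01,  1.60799217e+00, -1.25134182e-05,
        1.35379993e+00, -2.06289904e-01]), 'qd': array([-5.79524678e-04, -3.27473647e-04,  9.22700653e-04,  6.46313708e-05,
        4.60007342e-04,  7.07592019e-05]), 'effort': array([-6.63621249e-04, -4.33875453e+01, -3.41848612e+01,  7.02012819e-02,
        3.85635789e-02, -1.88350314e-04]), 'ee_pos': array([0.14746864, 0.55525432, 0.25980452]), 'tcp_rot': array([-3.13986351e+00, -3.49371641e-04,  2.88178528e+00]), 'force': array([-0.92579243, -0.33429361, -0.10134461]), 'moment': array([ 0.03594428,  0.06687893, -0.04962963]), 'grasp_force': 0.0, 'width': 1.0035510224307482}
scene 55.31394084593498 280.2710834074597 208.2196654668068 [[-0.718, 0.572, -0.395, 1.079], [0.696, 0.6, -0.396, 0.581], [0.011, -0.559, -0.829, 1.246], [0.0, 0.0, 0.0, 1.0]]
top 54.3801470049578 279.88534554131144 209.6469855557581 [[0.006, -0.985, 0.171, 0.313], [-1.0, -0.005, 0.008, 0.051], [-0.007, -0.171, -0.985, 1.364], [0.0, 0.0, 0.0, 1.0]]
```

View pics/top.png

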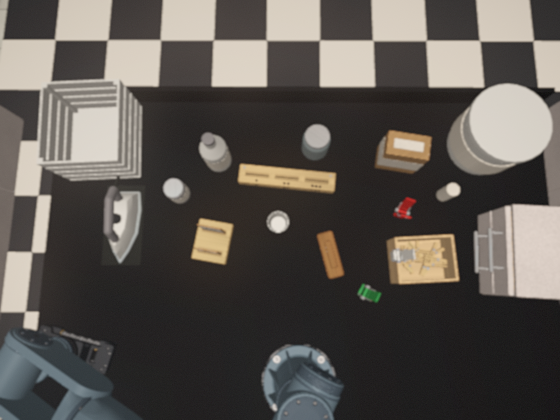

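View pics/scene.png

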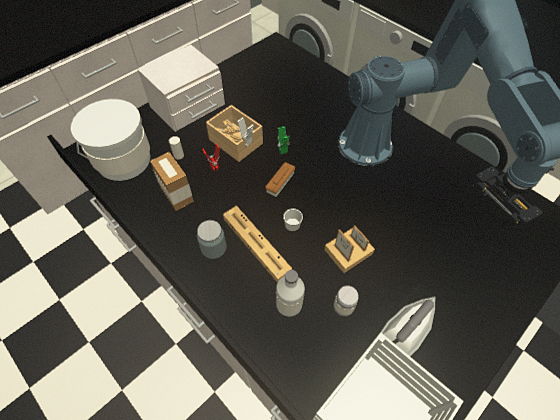

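Top: rail at (287,178), stand with two cards at (212,241), peg box at (423,260) with a white peg on its left (+y) wall at (404,255). Peg-shaped things: white (404,255), red (404,208), green (369,293). Only the white one on the box rim fits. I'll confirm it in a crop while measuring.

```bash
python3 - <<'E'
from h import *
t=load('top');W=cloud(t)
def rect(reg,zlo,zhi,nm):
    x0,x1,y0,y1=reg
    m=np.zeros((420,560),bool);m[y0:y1,x0:x1]=1
    m&=(W[...,2]>zlo)&(W[...,2]<zhi)
    p=W[m][:,:2]; r=cv2.minAreaRect((p*1000).astype(np.float32)); print(nm,len(p),r,np.median(W[m][:,2]))
rect((232,342,160,196),.028,.045,'rail')
rect((188,238,214,268),.028,.045,'stand')
rect((384,464,228,290),.085,.11,'box')
def cl(f,box,fn):
    W=cloud(f)
    m=(W[...,0]>box[0])&(W[...,0]<box[1])&(W[...,1]>box[2])&(W[...,1]<box[3])&(W[...,2]>box[4])&(W[...,2]<box[5]); return W[m]
s=load('scene')
for f,n in((t,'top'),(s,'scene')):
    p=cl(f,(.35,.55,.13,.32,.045,.25),'')
    print(n,len(p))
    # split by 3D clusters
    if len(p):
        c,l,_=[None]*3
        _,l,c=cv2.kmeans(p.astype(np.float32),2,None,(3,50,1e-4),5,cv2.KMEANS_PP_CENTERS)
        for k in (0,1):
            q=p[l[:,0]==k];print(c[k],len(q),q[:,2].max(),cv2.minAreaRect((q[:,:2]*1000).astype(np.float32)))
    p=cl(f,(.3,.5,-.4,-.15,.125,.25),'');
    if len(p): print('peg',len(p),p.mean(0),p.min(0),p.max(0),cv2.minAreaRect((p[:,:2]*1000).astype(np.float32)))
def crop(f,x,y,w,h,k):return cv2.resize(f['pixels'][y:y+h,x:x+w],(w*k,h*k),interpolation=cv2.INTER_CUBIC)
a=np.hstack([crop(t,185,205,60,70,4),crop(t,384,225,80,70,4)]);b=np.hstack([crop(s,320,215,60,60,4),crop(s,200,95,80,60,4)])
cv2.imwrite('pics/crop.png',np.vstack([a,b]))
E
```

```text
rail 1559 ((654.7069702148438, 41.36530303955078), (320.5589599609375, 63.2079963684082), 84.39564514160156) 0.03571856915781213
stand 1135 ((440.9376525878906, 283.7934875488281), (108.9693374633789, 129.83938598632812), 80.14661407470703) 0.03594997917122611
box 587 ((383.5113525390625, -381.53704833984375), (139.99264526367188, 193.3475799560547), 3.2602062225341797) 0.09897695781859417
top 165
[0.4733566  0.2752549  0.10674638] 107 0.13764662184795506 ((475.0698547363281, 277.4068603515625), (74.13334655761719, 6.28689432144165), 80.6385726928711)
[0.40419352 0.28424704 0.08828579] 58 0.10484845793233344 ((396.51715087890625, 289.1849060058594), (65.64714813232422, 24.4620361328125), 79.85073852539062)
peg 149 [ 0.39267595 -0.30994763  0.15364153] [ 0.37634514 -0.33042621  0.12514446] [ 0.40983846 -0.2703572   0.17774561] ((393.1504211425781, -300.3965759277344), (60.04473114013672, 33.47807693481445), 89.79131317138672)
scene 455
[0.47775805 0.27832368 0.0951666 ] 290 0.13785810187102587 ((476.11322021484375, 277.08441162109375), (76.44171905517578, 9.584362030029297), 80.44791412353516)
[0.40809053 0.28708613 0.07573199] 165 0.10019545223830284 ((406.66864013671875, 287.4797668457031), (67.33836364746094, 10.17074203491211), 80.75575256347656)
peg 136 [ 0.39432973 -0.30290902  0.15216681] [ 0.37576179 -0.33177747  0.12507894] [ 0.41388463 -0.26913533  0.17771159] ((394.25421142578125, -300.492431640625), (35.74228286743164, 61.92169952392578), 5.863134384155273)
```

View pics/crop.png

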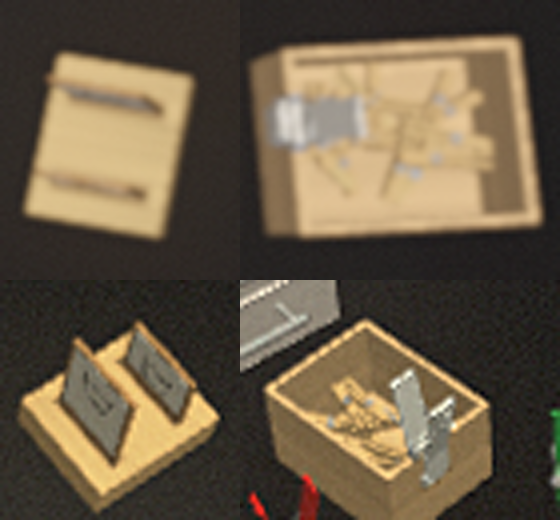

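White peg on the box's +y rim at (404,255) confirmed (grey-white plastic, bestriding the rim). The tall card is in the stand's far (+x) groove, the short one in the near groove. Next: a planner helper and a wrist view above the stand.

```bash
cat >> h.py <<'E'
def plan(pos,yaw,n,grip,start=None,nd=2):
    """rows (tool axes, units) from the present pose to pos / tool-down yaw(deg); straight line in n rows"""
    if start is None:
        s=get_state(); p=np.array(s['ee_pos']); r=R.from_euler('xyz',s['tcp_rot'])
    else: p,r=np.array(start[0],float),R.from_euler('xyz',[np.pi,0,np.radians(start[1])])
    g=R.from_euler('xyz',[np.pi,0,np.radians(yaw)]); rows=[]
    for i in range(n):
        k=n-i; d=r.inv().apply((np.array(pos)-p)/k)/.06; w=(r.inv()*g).as_rotvec()/k/np.radians(8)
        d,w=d.round(nd),w.round(nd); rows.append([*d.tolist(),*w.tolist(),grip])
        p=p+r.apply(d*.06); r=r*R.from_rotvec(w*np.radians(8))
    print('end',p.round(4),r.as_euler('xyz',degrees=True).round(2))
    for q in rows: print(str([float(v)+0 for v in q])+',')
E
python3 - <<'E'
from h import *
f=grab('wrist');print(np.array(f['mount']).round(3),f['fov_y'])
W=cloud(load('scene'))
for n,(u,v) in dict(det=(291,280),cup=(292,215),soda=(210,227),tin=(346,291),rednear=(212,160)).items(): print(n,W[v,u].round(3))
plan([.42,.22,.33],80.15,10,1.0,start=None)
E
```

```text
[[ 0.001 -0.962 -0.272  0.07 ]
 [ 1.     0.001  0.001 -0.001]
 [-0.001 -0.272  0.962 -0.125]
 [ 0.     0.     0.     1.   ]] 67.95097929788483
det [0.733 0.282 0.217]
cup [0.486 0.048 0.023]
soda [ 0.76  -0.063  0.119]
tin [0.597 0.388 0.096]
rednear [ 0.542 -0.34   0.048]
end [0.4203 0.2202 0.3299] [-1.7997e+02 -1.0000e-02  8.0160e+01]
[-0.58, -0.42, -0.12, 0.0, 0.0, 1.06, 1.0],
[-0.64, -0.33, -0.12, 0.0, 0.0, 1.06, 1.0],
[-0.68, -0.24, -0.12, 0.0, 0.0, 1.06, 1.0],
[-0.71, -0.13, -0.11, 0.0, 0.0, 1.06, 1.0],
[-0.72, -0.03, -0.12, 0.0, 0.0, 1.06, 1.0],
[-0.72, 0.08, -0.11, 0.0, 0.0, 1.06, 1.0],
[-0.7, 0.18, -0.12, 0.0, 0.0, 1.07, 1.0],
[-0.66, 0.29, -0.11, 0.0, 0.0, 1.06, 1.0],
[-0.61, 0.38, -0.12, 0.0, 0.0, 1.07, 1.0],
[-0.54, 0.47, -0.11, 0.0, 0.01, 1.06, 1.0],
```

```bash
python3 - <<'E'
from h import *
plan([.44,.26,.32],80.15,12,1.0)
E
```

```text
end [0.4401 0.2598 0.3202] [-1.7997e+02 -1.0000e-02  8.0160e+01]
[-0.5, -0.29, -0.08, 0.0, 0.0, 0.89, 1.0],
[-0.53, -0.23, -0.08, 0.0, 0.0, 0.88, 1.0],
[-0.55, -0.16, -0.08, 0.0, 0.0, 0.89, 1.0],
[-0.57, -0.09, -0.08, 0.0, 0.0, 0.88, 1.0],
[-0.58, -0.02, -0.08, 0.0, 0.0, 0.89, 1.0],
[-0.58, 0.05, -0.09, 0.0, 0.0, 0.88, 1.0],
[-0.56, 0.12, -0.08, 0.0, 0.0, 0.89, 1.0],
[-0.55, 0.19, -0.09, 0.0, 0.0, 0.88, 1.0],
[-0.52, 0.25, -0.08, 0.0, 0.0, 0.89, 1.0],
[-0.48, 0.32, -0.09, 0.0, 0.0, 0.88, 1.0],
[-0.44, 0.37, -0.08, 0.0, 0.0, 0.89, 1.0],
[-0.39, 0.43, -0.09, 0.0, 0.01, 0.88, 1.0],
```

apply_moves([
  [[-0.5,-0.29,-0.08,0,0,0.89,1],[-0.53,-0.23,-0.08,0,0,0.88,1],[-0.55,-0.16,-0.08,0,0,0.89,1],[-0.57,-0.09,-0.08,0,0,0.88,1],[-0.58,-0.02,-0.08,0,0,0.89,1],[-0.58,0.05,-0.09,0,0,0.88,1],[-0.56,0.12,-0.08,0,0,0.89,1],[-0.55,0.19,-0.09,0,0,0.88,1],[-0.52,0.25,-0.08,0,0,0.89,1],[-0.48,0.32,-0.09,0,0,0.88,1]],
])

```text
time_s: 1.4
ee_pos: [0.392, 0.3084, 0.3104]
tcp_rot: [-3.141, 0.0, 1.642]
force: [0.8, 0.2, -0.4]
width: 1.0
grasp_force: 0.0
```

apply_moves([
  [[-0.44,0.37,-0.08,0,0,0.89,1],[-0.39,0.43,-0.09,0,0,0.88,1],[0,0,0,0,0,0,1]],
])

```text
time_s: 1.78
ee_pos: [0.4416, 0.2587, 0.3208]
tcp_rot: [3.141, 0.0, 1.396]
force: [0.1, -0.0, 0.3]
width: 1.003
grasp_force: 0.0
```

```bash
cat >> h.py <<'E'
def sel(W,c,yaw,hx,hy,z0,z1):
    """points in a box about c (axes turned by yaw deg); returns local coords"""
    a=np.radians(yaw);P=W.reshape(-1,3);d=P-np.array([c[0],c[1],0])
    L=np.c_[d[:,0]*np.cos(a)+d[:,1]*np.sin(a),-d[:,0]*np.sin(a)+d[:,1]*np.cos(a),d[:,2]]
    return L[(abs(L[:,0])<hx)&(abs(L[:,1])<hy)&(L[:,2]>z0)&(L[:,2]<z1)]
def rct(W,c,yaw,hx,hy,z0,z1):
    L=sel(W,c,yaw,hx,hy,z0,z1); a=np.radians(yaw)
    if len(L)<5: print('few',len(L)); return
    r=cv2.minAreaRect((L[:,:2]*1000).astype(np.float32)); x,y=np.array(r[0])/1000
    pc=np.percentile(L,[1,50,99],axis=0).round(4).tolist()
    print(len(L),'centre',np.round([c[0]+x*np.cos(a)-y*np.sin(a),c[1]+x*np.sin(a)+y*np.cos(a)],4),'size',np.round(r[1],1),'ang',round(r[2],2),'pct',pc)
E
python3 - <<'E'
from h import *
s=get_state();print(s['time_s'],s['ee_pos'],np.degrees(s['tcp_rot']))
f=grab('wrist','w1');W=cloud(f)
rct(W,(.4409,.2838),-9.85,.08,.07,.030,.042)
rct(W,(.4754,.2778),-9.85,.02,.05,.115,.15)
rct(W,(.4064,.2898),-9.85,.02,.05,.088,.11)
E
```

```text
1.775 [0.44155659 0.25867955 0.32075797] [1.79980899e+02 9.32872945e-03 7.99629704e+01]
6802 centre [0.4399 0.2833] size [130.2 107.8] ang 0.09 pct [[-0.0649, -0.0537, 0.0312], [-0.0017, 0.0036, 0.0363], [0.063, 0.0521, 0.0384]]
499 centre [0.4741 0.2774] size [ 5.6 73.5] ang 0.23 pct [[-0.004, -0.0368, 0.1162], [-0.0018, 0.0011, 0.133], [0.0015, 0.0361, 0.135]]
391 centre [0.406  0.2909] size [73.2  5.8] ang 89.96 pct [[-0.0034, -0.035, 0.0886], [-0.0002, 0.0032, 0.0981], [0.0021, 0.0376, 0.1002]]
```

View pics/w1.png

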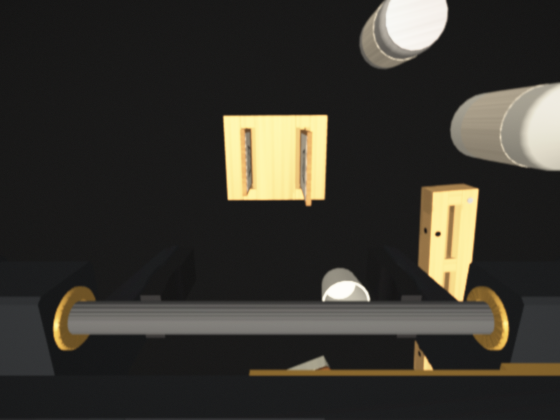

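```bash
python3 - <<'E'
from h import *
plan([.406,.2909,.15],80.1,5,.5)
plan([.406,.2909,.097],80.1,3,.5,start=([.406,.2909,.15],80.1))
E
```

```text
end [0.4058 0.2912 0.1501] [-179.96   -0.     80.11]
[0.08, -0.13, 0.57, 0.0, 0.0, 0.0, 0.5],
[0.08, -0.13, 0.57, 0.0, 0.0, 0.0, 0.5],
[0.09, -0.13, 0.57, 0.0, 0.0, 0.0, 0.5],
[0.08, -0.13, 0.57, 0.0, 0.0, 0.0, 0.5],
[0.09, -0.14, 0.56, 0.0, 0.0, 0.0, 0.5],
end [0.406  0.2909 0.0972] [180.    0.   80.1]
[0.0, 0.0, 0.29, 0.0, 0.0, 0.0, 0.5],
[0.0, 0.0, 0.3, 0.0, 0.0, 0.0, 0.5],
[0.0, 0.0, 0.29, 0.0, 0.0, 0.0, 0.5],
```

apply_moves([
  [[0.08,-0.13,0.57,0,0,0,0.5],[0.08,-0.13,0.57,0,0,0,0.5],[0.09,-0.13,0.57,0,0,0,0.5],[0.08,-0.13,0.57,0,0,0,0.5],[0.09,-0.14,0.56,0,0,0,0.5],[0,0,0,0,0,0,0.5]],
])

```text
time_s: 2.58
ee_pos: [0.4022, 0.2918, 0.1477]
tcp_rot: [-3.136, 0.003, 1.402]
force: [-1.2, 0.6, 0.6]
width: 0.503
grasp_force: 0.0
```

```bash
python3 - <<'E'
from h import *
s=get_state();print(s['ee_pos'],np.degrees(s['tcp_rot']),s['width'])
f=grab('wrist','w2');W=cloud(f)
rct(W,(.4399,.2833),-9.85,.08,.07,.030,.042)
rct(W,(.4064,.2898),-9.85,.02,.05,.088,.105)
plan([.406,.2909,.097],80.1,3,.5)
E
```

```text
[0.40219047 0.29183116 0.1477165 ] [-179.66815936    0.18958563   80.34645617] 0.5030626430213139
15436 centre [0.44   0.2828] size [130.4 108.3] ang 0.12 pct [[-0.064, -0.0523, 0.0309], [-0.0123, 0.0142, 0.0363], [0.062, 0.0534, 0.0384]]
1136 centre [0.4056 0.2903] size [ 5.6 74.8] ang 0.33 pct [[-0.0038, -0.0358, 0.093], [-0.001, 0.0044, 0.0984], [0.0019, 0.0376, 0.1]]
end [0.4062 0.2911 0.0969] [179.98   0.    80.07]
[0.0, 0.01, 0.29, -0.01, 0.0, 0.01, 0.5],
[-0.01, 0.01, 0.29, 0.0, 0.01, 0.01, 0.5],
[0.0, 0.02, 0.3, -0.01, 0.0, 0.01, 0.5],
```

apply_moves([
  [[0,0,0.29,0,0,0,0.5],[0,0,0.29,0,0,0,0.5],[0,0,0.29,0,0,0,0.5],[0,0,0,0,0,0,0.5],[0,0,0,0,0,0,0.5],[0,0,0,0,0,0,0.5]],
])

```text
time_s: 3.38
ee_pos: [0.4061, 0.2919, 0.0987]
tcp_rot: [3.141, -0.001, 1.399]
force: [0.6, -0.4, -0.0]
width: 0.502
grasp_force: 0.0
```

apply_moves([
  [[0,0,0,0,0,0,0.02],[0,0,0,0,0,0,0.02],[0,0,0,0,0,0,0.02],[0,0,0,0,0,0,0.02],[0,0,0,0,0,0,0.02],[0,0,0,0,0,0,0.02]],
])

```text
time_s: 4.12
ee_pos: [0.4056, 0.2917, 0.0982]
tcp_rot: [3.142, -0.0, 1.399]
force: [0.8, 0.0, 0.3]
width: 0.052
grasp_force: 30.0
```

apply_moves([
  [[0,0,-0.3,0,0,0,0.02],[0,0,-0.5,0,0,0,0.02],[0,0,-0.6,0,0,0,0.02],[0,0,-0.6,0,0,0,0.02],[0,0,-0.6,0,0,0,0.02],[0,0,-0.4,0,0,0,0.02],[0,0,0,0,0,0,0.02]],
])

```text
time_s: 5.0
ee_pos: [0.4065, 0.2921, 0.28]
tcp_rot: [3.138, -0.002, 1.399]
force: [-0.0, -0.2, -0.4]
width: 0.055
grasp_force: 30.0
```

```bash
python3 - <<'E'
from h import *
s=get_state();print(s['ee_pos'],np.degrees(s['tcp_rot']),s['width'],s['grasp_force'])
plan([.6645,.1409,.27],84.4,9,.02)
E
```

```text
[0.40650545 0.2921203  0.27995262] [ 1.79796785e+02 -1.27731468e-01  8.01592118e+01] 0.05499413661705203 29.999902923591435
end [0.6643 0.1412 0.2703] [-1.7997e+02 -4.0000e-02  8.4400e+01]
[-0.19, 0.52, 0.02, 0.0, 0.0, -0.06, 0.02],
[-0.2, 0.52, 0.02, 0.0, 0.0, -0.06, 0.02],
[-0.2, 0.51, 0.02, 0.0, 0.0, -0.06, 0.02],
[-0.21, 0.51, 0.02, 0.0, 0.0, -0.06, 0.02],
[-0.21, 0.51, 0.02, 0.01, 0.0, -0.06, 0.02],
[-0.22, 0.51, 0.02, 0.0, 0.0, -0.06, 0.02],
[-0.22, 0.51, 0.02, 0.01, 0.0, -0.06, 0.02],
[-0.22, 0.51, 0.02, 0.0, -0.01, -0.06, 0.02],
[-0.23, 0.5, 0.01, 0.01, 0.0, -0.05, 0.02],
```

apply_moves([
  [[-0.19,0.52,0.02,0,0,-0.06,0.02],[-0.2,0.52,0.02,0,0,-0.06,0.02],[-0.2,0.51,0.02,0,0,-0.06,0.02],[-0.21,0.51,0.02,0,0,-0.06,0.02],[-0.21,0.51,0.02,0,0,-0.06,0.02],[-0.22,0.51,0.02,0,0,-0.06,0.02],[-0.22,0.51,0.02,0,0,-0.06,0.02],[-0.22,0.51,0.02,0,0,-0.06,0.02],[-0.23,0.5,0.01,0,0,-0.05,0.02],[0,0,0,0,0,0,0.02]],
])

```text
time_s: 6.25
ee_pos: [0.6637, 0.139, 0.2649]
tcp_rot: [-3.138, 0.001, 1.471]
force: [-1.1, 0.6, -0.3]
width: 0.053
grasp_force: 30.0
```

apply_moves([
  [[0,0,0,0,0,0,0.02],[0,0,0,0,0,0,0.02]],
])

```text
time_s: 6.5
ee_pos: [0.6623, 0.1415, 0.2674]
tcp_rot: [-3.141, -0.0, 1.474]
force: [-0.8, 0.4, -0.3]
width: 0.054
grasp_force: 30.0
```

```bash
python3 - <<'E'
from h import *
s=get_state();print(s['ee_pos'],np.degrees(s['tcp_rot']),s['width'],s['grasp_force'])
f=grab('wrist','w3');W=cloud(f)
rct(W,(.6547,.0414),-5.6,.045,.18,.030,.042)
rct(W,(.6645,.1409),-5.6,.02,.05,.15,.26)
# groove: points in slot one below the top
L=sel(W,(.6547,.0414),-5.6,.015,.15,0.0,.029)
for a in range(-150,150,20):
    q=L[(L[:,1]*1000>a)&(L[:,1]*1000<a+20)]
    if len(q)>3: print(a,len(q),np.percentile(q[:,0],[2,50,98]).round(4),q[:,2].min().round(4))
f=load('w3')['pixels']
cv2.imwrite('pics/w3.png',f)
t=cloud(load('top'))
rct(t,(.6547,.0414),-5.6,.045,.18,.030,.045)
E
```

```text
[0.66232532 0.14147443 0.26741427] [-1.79940072e+02 -2.47061572e-03  8.44455415e+01] 0.05380324620966892 29.999975454993546
6032 centre [0.6544 0.0398] size [ 60.1 319.5] ang 0.16 pct [[-0.0298, -0.1584, 0.0317], [0.0041, 0.085, 0.0363], [0.0291, 0.157, 0.0381]]
877 centre [0.6604 0.1588] size [28.8 32.1] ang 28.39 pct [[-0.0177, 0.0086, 0.1844], [-0.0019, 0.0105, 0.2519], [0.0134, 0.0364, 0.2598]]
110 106 [-0.004  -0.0004  0.003 ] 0.0061
130 38 [-0.004  -0.0004  0.003 ] 0.0063
1511 centre [0.6552 0.0413] size [320.6  62.3] ang 89.99 pct [[-0.0299, -0.1576, 0.0304], [0.0013, -0.0002, 0.0358], [0.0302, 0.1569, 0.0426]]
```

View pics/w3.png

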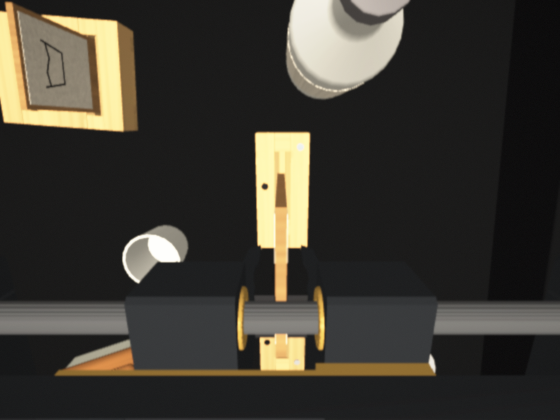

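```bash
python3 - <<'E'
from h import *
W=cloud(load('w3'))
L=sel(W,(.664,.1393),-5.5,.02,.08,.1,.29)
for z in np.arange(.1,.29,.015):
    q=L[(L[:,2]>z)&(L[:,2]<z+.015)&(L[:,1]>.015)]
    if len(q)>3: print(round(z,3),len(q),np.percentile(q[:,0],[3,50,97]).round(4),np.percentile(q[:,1],[3,50,97]).round(4))
E
```

```text
0.175 22 [-0.0041 -0.0021  0.0006] [0.0378 0.0379 0.038 ]
0.19 34 [-0.0039 -0.0014  0.0005] [0.0377 0.0379 0.0381]
0.205 37 [-0.0038 -0.002   0.0003] [0.0375 0.0379 0.0381]
0.22 55 [-0.0043 -0.002   0.0007] [0.0339 0.0378 0.038 ]
0.235 70 [-0.0039 -0.0015  0.0006] [0.0375 0.0378 0.038 ]
0.25 178 [-0.0046 -0.0019  0.0012] [0.0178 0.0375 0.038 ]
0.265 620 [-0.004  -0.0015  0.0007] [0.0158 0.027  0.0376]
```

apply_moves([
  [[-0.015,0.025,0.4,0,0,0,0.02],[0,0,0.6,0,0,0,0.02],[0,0,0.6,0,0,0,0.02],[0,0,0.4,0,0,0,0.02],[0,0,0.2,0,0,0,0.02],[0,0,0,0,0,0,0.02],[0,0,0,0,0,0,0.02],[0,0,0,0,0,0,0.02]],
])

```text
time_s: 7.55
ee_pos: [0.6655, 0.1397, 0.1375]
tcp_rot: [3.139, -0.0, 1.473]
force: [0.1, -0.6, -0.0]
width: 0.051
grasp_force: 30.0
```

```bash
cat >> h.py <<'E'
def edge(W,c,yaw=-5.5,z0=.03,z1=.2,dz=.015):
    L=sel(W,c,yaw,.025,.08,z0,z1)
    for z in np.arange(z0,z1,dz):
        q=L[(L[:,2]>z)&(L[:,2]<z+dz)&(L[:,1]>.015)&(abs(L[:,1]-.038)<.003)]
        if len(q)>3: print(round(z,3),len(q),np.percentile(q[:,0],[3,50,97]).round(4),np.percentile(q[:,1],[3,50,97]).round(4))
def groove(W,c,yaw=-5.5,y0=.02,y1=.05):
    for z0,z1 in((.006,.018),(.018,.027),(.034,.040)):
        q=sel(W,c,yaw,.031,.06,z0,z1);q=q[(q[:,1]>y0)&(q[:,1]<y1)]
        if z0>.03:
            a=q[:,0]; print('top inner edges',a[a<0].max().round(4) if (a<0).any() else 0,a[a>0].min().round(4) if (a>0).any() else 0)
        elif len(q)>3: print('groove',z0,len(q),np.percentile(q[:,0],[2,50,98]).round(4))
E
python3 - <<'E'
from h import *
s=get_state();print(s['ee_pos'],np.degrees(s['tcp_rot']))
W=cloud(grab('wrist','w4'));c=(.664,.1393)
edge(W,c,z0=.02,z1=.11);groove(W,c,y0=.0385,y1=.05)
rct(W,(.6544,.0398),-5.5,.045,.18,.030,.042)
E
```

```text
[0.6654851  0.13972889 0.13746095] [ 1.79862851e+02 -1.62461320e-02  8.43994892e+01]
0.02 89 [-0.0095 -0.0037  0.0077] [0.0352 0.0375 0.0398]
0.035 403 [-0.0237  0.0016  0.024 ] [0.0355 0.0385 0.0408]
0.05 32 [-0.0005  0.0019  0.0042] [0.0364 0.0365 0.0366]
0.065 33 [-0.0003  0.0021  0.004 ] [0.0362 0.0364 0.0367]
0.08 43 [-0.0007  0.0015  0.0038] [0.0362 0.0364 0.0367]
0.095 58 [-0.0006  0.0018  0.0042] [0.0361 0.0364 0.0366]
top inner edges -0.0006 0.0001
9468 centre [0.6601 0.0992] size [ 60.1 201.2] ang 0.12 pct [[-0.0296, -0.0389, 0.0307], [-0.0034, 0.1155, 0.0363], [0.0292, 0.1597, 0.0381]]
```

apply_moves([
  [[0,-0.025,0.12,0,0,0,0.02],[0,0,0.12,0,0,0,0.02],[0,0,0.12,0,0,0,0.02],[0,0,0,0,0,0,0.02],[0,0,0,0,0,0,0.02],[0,0,0,0,0,0,0.02]],
])

```text
time_s: 8.35
ee_pos: [0.6633, 0.1398, 0.1146]
tcp_rot: [3.141, -0.0, 1.473]
force: [-0.9, 0.6, -0.5]
width: 0.055
grasp_force: 30.0
```

```bash
python3 - <<'E'
from h import *
s=get_state();print(s['ee_pos'],s['force'])
W=cloud(grab('wrist','w5'));c=(.664,.1393)
edge(W,c,z0=.02,z1=.11);groove(W,c,y0=.0365,y1=.05)
E
```

```text
[0.6633119  0.13984693 0.11459019] [-0.89698073  0.56748017 -0.5375328 ]
0.02 115 [-0.0081  0.0006  0.0078] [0.0352 0.0369 0.0393]
0.035 550 [-0.0236 -0.0001  0.0239] [0.0351 0.0378 0.041 ]
0.05 41 [-0.0026 -0.0008  0.0016] [0.0361 0.0363 0.0365]
0.065 48 [-0.003  -0.0008  0.0017] [0.0361 0.0363 0.0365]
0.08 68 [-0.0028 -0.0005  0.0018] [0.036  0.0363 0.0365]
0.095 88 [-0.0029 -0.0007  0.0017] [0.0359 0.0362 0.0365]
top inner edges -0.0001 0.0005
```

apply_moves([
  [[0,0.005,0.09,0,0,0,0.02],[0,0,0.09,0,0,0,0.02],[0,0,0.09,0,0,0,0.02],[0,0,0,0,0,0,0.02],[0,0,0,0,0,0,0.02]],
])

```text
time_s: 9.02
ee_pos: [0.6637, 0.1397, 0.0982]
tcp_rot: [3.141, -0.0, 1.473]
force: [0.6, -0.3, 1.5]
width: 0.055
grasp_force: 30.0
```

apply_moves([
  [[0,0,0.03,0,0,0,0.02],[0,0,0,0,0,0,0.02],[0,0,0,0,0,0,0.02]],
])

```text
time_s: 9.4
ee_pos: [0.6643, 0.1397, 0.0981]
tcp_rot: [3.14, -0.0, 1.473]
force: [-2.7, 0.3, 9.2]
width: 0.053
grasp_force: 30.0
```

Home (9 N on the floor). Release by a partial opening, rise, and go back to the tall card.

apply_moves([
  [[0,0,0,0,0,0,0.25],[0,0,0,0,0,0,0.4],[0,0,0,0,0,0,0.5],[0,0,-0.3,0,0,0,0.5],[0,0,-0.5,0,0,0,0.5],[0,0,-0.5,0,0,0,0.5],[0,0,-0.5,0,0,0,0.5],[0,0,-0.2,0,0,0,0.5],[0,0,0,0,0,0,0.5]],
])

```text
time_s: 10.52
ee_pos: [0.664, 0.1398, 0.2177]
tcp_rot: [3.139, -0.0, 1.473]
force: [-0.0, 0.6, -0.3]
width: 0.5
grasp_force: 0.0
```

```bash
python3 - <<'E'
from h import *
s=get_state();print(s['ee_pos'],np.degrees(s['tcp_rot']))
W=cloud(grab('wrist','w6'));c=(.664,.1393)
edge(W,c,z0=.04,z1=.11)
rct(W,c,-5.5,.02,.05,.088,.11)
plan([.4741,.2774,.20],80.1,8,.5)
E
```

```text
[0.66397476 0.13978549 0.21765159] [ 1.79871450e+02 -1.65061887e-02  8.43946229e+01]
0.04 7 [-0.0016  0.0001  0.0018] [0.0363 0.0365 0.0366]
0.055 13 [-0.0017  0.0001  0.0028] [0.0363 0.0364 0.0365]
0.07 15 [-0.0016  0.0009  0.0026] [0.0362 0.0364 0.0365]
0.085 24 [-0.0015  0.0005  0.0025] [0.0351 0.0361 0.0364]
619 centre [0.6644 0.139 ] size [73.5  5.8] ang 89.82 pct [[-0.0025, -0.0359, 0.09], [0.0001, 0.0053, 0.0983], [0.0033, 0.0363, 0.1001]]
end [0.4738 0.2774 0.1999] [-179.99    0.     80.08]
[0.25, -0.42, 0.03, 0.0, 0.0, 0.07, 0.5],
[0.24, -0.42, 0.03, 0.0, 0.0, 0.07, 0.5],
[0.24, -0.43, 0.03, 0.0, 0.0, 0.07, 0.5],
[0.23, -0.43, 0.04, 0.0, 0.0, 0.07, 0.5],
[0.23, -0.43, 0.03, 0.0, 0.0, 0.06, 0.5],
[0.23, -0.43, 0.04, 0.0, 0.0, 0.07, 0.5],
[0.22, -0.43, 0.03, 0.0, 0.0, 0.06, 0.5],
[0.22, -0.44, 0.04, 0.0, 0.0, 0.07, 0.5],
```

apply_moves([
  [[0.25,-0.42,0.03,0,0,0.07,0.5],[0.24,-0.42,0.03,0,0,0.07,0.5],[0.24,-0.43,0.03,0,0,0.07,0.5],[0.23,-0.43,0.04,0,0,0.07,0.5],[0.23,-0.43,0.03,0,0,0.06,0.5],[0.23,-0.43,0.04,0,0,0.07,0.5],[0.22,-0.43,0.03,0,0,0.06,0.5],[0.22,-0.44,0.04,0,0,0.07,0.5],[0,0,0,0,0,0,0.5],[0,0,0,0,0,0,0.5]],
])

```text
time_s: 11.82
ee_pos: [0.4742, 0.277, 0.1994]
tcp_rot: [-3.141, 0.001, 1.398]
force: [-0.6, -0.1, -0.4]
width: 0.503
grasp_force: 0.0
```

```bash
python3 - <<'E'
from h import *
s=get_state();print(s['ee_pos'],np.degrees(s['tcp_rot']))
W=cloud(grab('wrist','w7'))
rct(W,(.4745,.2776),-9.9,.02,.05,.12,.145)
plan([.4741,.2774,.13],80.1,4,.5)
E
```

```text
[0.47422763 0.27697368 0.19943669] [-1.79968319e+02  4.42602314e-02  8.00934889e+01]
949 centre [0.474  0.2767] size [ 5.4 74.8] ang 0.12 pct [[-0.0029, -0.0373, 0.1243], [-0.0003, 0.0036, 0.1334], [0.0024, 0.0362, 0.1349]]
end [0.4741 0.2775 0.1301] [-1.7999e+02  3.0000e-02  8.0130e+01]
[0.0, 0.0, 0.29, 0.0, 0.0, 0.0, 0.5],
[0.0, 0.0, 0.29, 0.0, 0.0, 0.0, 0.5],
[0.0, 0.0, 0.29, 0.0, 0.0, 0.0, 0.5],
[0.01, -0.01, 0.29, 0.0, 0.0, -0.01, 0.5],
```

apply_moves([
  [[0,0,0.29,0,0,0,0.5],[0,0,0.29,0,0,0,0.5],[0,0,0.29,0,0,0,0.5],[0,0,0.29,0,0,0,0.5],[0,0,0,0,0,0,0.5],[0,0,0,0,0,0,0.3],[0,0,0,0,0,0,0.02],[0,0,0,0,0,0,0.02],[0,0,0,0,0,0,0.02],[0,0,0,0,0,0,0.02]],
])

```text
time_s: 13.12
ee_pos: [0.4742, 0.2775, 0.1309]
tcp_rot: [3.141, -0.0, 1.398]
force: [-0.5, -0.6, 2.0]
width: 0.053
grasp_force: 30.0
```

apply_moves([
  [[0,0,0,0,0,0,0.02],[0,0,-0.3,0,0,0,0.02],[0,0,-0.5,0,0,0,0.02],[0,0,-0.6,0,0,0,0.02],[0,0,-0.6,0,0,0,0.02],[0,0,-0.5,0,0,0,0.02],[0,0,0,0,0,0,0.02]],
])

```text
time_s: 14.0
ee_pos: [0.4754, 0.2779, 0.2842]
tcp_rot: [3.136, -0.003, 1.398]
force: [-0.6, -0.5, -0.9]
width: 0.053
grasp_force: 30.0
```

```bash
python3 - <<'E'
from h import *
s=get_state();print(s['ee_pos'],np.degrees(s['tcp_rot']),s['width'],s['grasp_force'])
plan([.6544,.0400,.28],84.5,10,.02)
E
```

```text
[0.47535617 0.27789097 0.28416577] [ 1.79683262e+02 -1.71688064e-01  8.00774119e+01] 0.053155227945174834 29.99995690304786
end [0.6543 0.0397 0.2801] [179.99   0.    84.48]
[-0.34, 0.36, 0.01, 0.0, 0.0, -0.06, 0.02],
[-0.34, 0.36, 0.01, 0.0, 0.0, -0.05, 0.02],
[-0.34, 0.36, 0.01, 0.01, 0.0, -0.06, 0.02],
[-0.35, 0.35, 0.01, 0.0, 0.0, -0.05, 0.02],
[-0.35, 0.35, 0.01, 0.01, 0.0, -0.06, 0.02],
[-0.35, 0.35, 0.0, 0.0, 0.0, -0.05, 0.02],
[-0.36, 0.35, 0.01, 0.01, 0.0, -0.06, 0.02],
[-0.36, 0.34, 0.0, 0.0, -0.01, -0.05, 0.02],
[-0.36, 0.34, 0.01, 0.01, 0.0, -0.06, 0.02],
[-0.37, 0.34, 0.0, 0.0, -0.01, -0.05, 0.02],
```

apply_moves([
  [[-0.34,0.36,0.01,0,0,-0.06,0.02],[-0.34,0.36,0.01,0,0,-0.05,0.02],[-0.34,0.36,0.01,0,0,-0.06,0.02],[-0.35,0.35,0.01,0,0,-0.05,0.02],[-0.35,0.35,0.01,0,0,-0.06,0.02],[-0.35,0.35,0,0,0,-0.05,0.02],[-0.36,0.35,0.01,0,0,-0.06,0.02],[-0.36,0.34,0,0,0,-0.05,0.02],[-0.36,0.34,0.01,0,0,-0.06,0.02],[-0.37,0.34,0,0,0,-0.05,0.02]],
])

```text
time_s: 15.25
ee_pos: [0.6526, 0.0385, 0.2745]
tcp_rot: [-3.139, -0.0, 1.475]
force: [0.5, -0.4, -1.1]
width: 0.057
grasp_force: 30.0
```

apply_moves([
  [[0,0,0.3,0,0,0,0.02],[0,0,0.6,0,0,0,0.02],[0,0,0.6,0,0,0,0.02],[0,0,0.3,0,0,0,0.02],[0,0,0,0,0,0,0.02],[0,0,0,0,0,0,0.02],[0,0,0,0,0,0,0.02]],
])

```text
time_s: 16.12
ee_pos: [0.6539, 0.0392, 0.1702]
tcp_rot: [3.139, 0.0, 1.474]
force: [0.0, -0.2, -1.1]
width: 0.053
grasp_force: 30.0
```

```bash
python3 - <<'E'
from h import *
s=get_state();print(s['ee_pos'],np.degrees(s['tcp_rot']))
W=cloud(grab('wrist','w8'));c=(.6544,.0398)
edge(W,c,z0=.02,z1=.16);groove(W,c,y0=.0385,y1=.05)
rct(W,c,-5.5,.045,.18,.030,.042)
E
```

```text
[0.65393233 0.03920484 0.17016446] [1.79830047e+02 2.18206719e-03 8.44782279e+01]
0.02 75 [-0.0092 -0.0037  0.0146] [0.0353 0.0375 0.0399]
0.035 309 [-0.0241  0.0031  0.0237] [0.0352 0.0378 0.041 ]
0.05 18 [-0.0018  0.0001  0.002 ] [0.0356 0.0358 0.036 ]
0.065 21 [-0.0024 -0.0003  0.0022] [0.0356 0.0358 0.0359]
0.08 27 [-0.0023  0.0003  0.0024] [0.0356 0.0358 0.0359]
0.095 33 [-0.0022  0.0003  0.0022] [0.0356 0.0357 0.0359]
0.11 41 [-0.0025 -0.0003  0.002 ] [0.0355 0.0357 0.0359]
0.125 56 [-0.0025  0.0001  0.0023] [0.0354 0.0356 0.0359]
0.14 67 [-0.0023 -0.0004  0.002 ] [0.0355 0.0356 0.036 ]
0.155 32 [-0.0027  0.      0.0019] [0.0354 0.0356 0.036 ]
top inner edges -0.0002 0.0006
17148 centre [0.6539 0.0365] size [ 60.2 315.1] ang 0.02 pct [[-0.0297, -0.1557, 0.0312], [-0.0027, 0.0672, 0.0364], [0.0293, 0.1525, 0.0382]]
```

apply_moves([
  [[0.02,0,0.12,0,0,0,0.02],[0,0,0.12,0,0,0,0.02],[0,0,0.12,0,0,0,0.02],[0,0,0,0,0,0,0.02],[0,0,0,0,0,0,0.02],[0,0,0,0,0,0,0.02]],
])

```text
time_s: 16.92
ee_pos: [0.6531, 0.0404, 0.1469]
tcp_rot: [3.142, 0.0, 1.474]
force: [1.1, 0.6, -1.5]
width: 0.053
grasp_force: 30.0
```

```bash
python3 - <<'E'
from h import *
s=get_state();print(s['ee_pos'],s['force'])
W=cloud(grab('wrist','w9'));c=(.6544,.0398)
edge(W,c,z0=.05,z1=.16,dz=.03)
E
```

```text
[0.65308912 0.04038127 0.14691301] [ 1.13575477  0.59157467 -1.53174959]
0.05 57 [-0.0035 -0.0015  0.0012] [0.0366 0.0368 0.037 ]
0.08 84 [-0.0036 -0.0014  0.0009] [0.0366 0.0368 0.037 ]
0.11 145 [-0.0036 -0.0014  0.0011] [0.0365 0.0368 0.037 ]
0.14 117 [-0.0034 -0.001   0.0011] [0.0353 0.0366 0.037 ]
```

apply_moves([
  [[0,0.017,0.09,0,0,0,0.02],[0,0,0.09,0,0,0,0.02],[0,0,0.09,0,0,0,0.02],[0,0,0,0,0,0,0.02],[0,0,0.02,0,0,0,0.02],[0,0,0,0,0,0,0.02],[0,0,0,0,0,0,0.02]],
])

```text
time_s: 17.85
ee_pos: [0.655, 0.0402, 0.1308]
tcp_rot: [3.139, 0.0, 1.474]
force: [-0.5, 0.6, 8.2]
width: 0.055
grasp_force: 30.0
```

apply_moves([
  [[0,0,0,0,0,0,0.15],[0,0,0,0,0,0,0.3],[0,0,0,0,0,0,0.5],[0,0,-0.3,0,0,0,0.5],[0,0,-0.5,0,0,0,0.5],[0,0,-0.5,0,0,0,0.5],[0,0,-0.5,0,0,0,0.6],[0,0,-0.5,0,0,0,0.8],[0,0,-0.2,0,0,0,1],[0,0,0,0,0,0,1]],
])

```text
time_s: 19.1
ee_pos: [0.6545, 0.0403, 0.2806]
tcp_rot: [3.139, 0.0, 1.474]
force: [0.2, -0.9, 0.1]
width: 0.918
grasp_force: 0.0
```

```bash
python3 - <<'E'
from h import *
s=get_state();print(s['ee_pos'],np.degrees(s['tcp_rot']))
W=cloud(grab('wrist','w10'));c=(.6544,.0398)
edge(W,c,z0=.05,z1=.14)
rct(W,c,-5.5,.02,.05,.128,.145)
rct(W,(.664,.1393),-5.5,.02,.05,.088,.11)
plan([.36,-.30,.33],3.3,14,1.0)
E
```

```text
[0.65449374 0.0402732  0.28060281] [1.79872156e+02 4.02808599e-03 8.44797390e+01]
0.05 4 [-0.0008  0.0008  0.0023] [0.0371 0.0372 0.0372]
0.065 5 [-0.0007  0.0013  0.0023] [0.0371 0.0371 0.0372]
0.08 8 [-0.0008  0.0007  0.003 ] [0.037  0.0371 0.0372]
0.095 11 [-0.0014  0.0011  0.0031] [0.0369 0.037  0.0372]
0.11 12 [-0.0017  0.0006  0.0029] [0.0369 0.037  0.0371]
0.125 18 [-0.0016  0.0006  0.0028] [0.0355 0.0364 0.037 ]
482 centre [0.6549 0.0397] size [ 4.7 74.2] ang 0.13 pct [[-0.0017, -0.036, 0.1314], [0.001, 0.0017, 0.1335], [0.0029, 0.0369, 0.135]]
512 centre [0.664  0.1386] size [73.5  5.5] ang 89.86 pct [[-0.0027, -0.0365, 0.0934], [0.0001, 0.0009, 0.0983], [0.0029, 0.0352, 0.1003]]
end [ 0.3602 -0.2997  0.3301] [-1.80e+02  1.00e-02  3.27e+00]
[-0.44, -0.31, -0.06, 0.0, 0.0, 0.72, 1.0],
[-0.47, -0.26, -0.06, 0.0, 0.0, 0.73, 1.0],
[-0.49, -0.22, -0.06, 0.0, 0.0, 0.72, 1.0],
[-0.51, -0.16, -0.06, 0.0, 0.0, 0.73, 1.0],
[-0.52, -0.11, -0.06, 0.0, 0.0, 0.72, 1.0],
[-0.53, -0.06, -0.06, 0.0, 0.0, 0.73, 1.0],
[-0.54, -0.01, -0.06, 0.0, 0.0, 0.72, 1.0],
[-0.53, 0.05, -0.06, 0.0, 0.0, 0.73, 1.0],
[-0.53, 0.1, -0.06, 0.0, 0.0, 0.72, 1.0],
[-0.51, 0.16, -0.06, 0.0, 0.0, 0.73, 1.0],
[-0.49, 0.21, -0.06, 0.0, 0.0, 0.72, 1.0],
[-0.47, 0.25, -0.06, 0.0, 0.0, 0.73, 1.0],
[-0.44, 0.3, -0.06, 0.0, 0.0, 0.72, 1.0],
[-0.41, 0.34, -0.07, 0.0, 0.0, 0.73, 1.0],
```

apply_moves([
  [[-0.44,-0.31,-0.06,0,0,0.72,1],[-0.47,-0.26,-0.06,0,0,0.73,1],[-0.49,-0.22,-0.06,0,0,0.72,1],[-0.51,-0.16,-0.06,0,0,0.73,1],[-0.52,-0.11,-0.06,0,0,0.72,1],[-0.53,-0.06,-0.06,0,0,0.73,1],[-0.54,-0.01,-0.06,0,0,0.72,1],[-0.53,0.05,-0.06,0,0,0.73,1],[-0.53,0.1,-0.06,0,0,0.72,1],[-0.51,0.16,-0.06,0,0,0.73,1]],
])

```text
time_s: 20.4
ee_pos: [0.4428, -0.2034, 0.3137]
tcp_rot: [-3.139, 0.001, 0.459]
force: [-0.6, -0.1, -0.7]
width: 0.998
grasp_force: 0.0
```

apply_moves([
  [[-0.49,0.21,-0.06,0,0,0.72,1],[-0.47,0.25,-0.06,0,0,0.73,1],[-0.44,0.3,-0.06,0,0,0.72,1],[-0.41,0.34,-0.07,0,0,0.73,1],[0,0,0,0,0,0,1],[0,0,0,0,0,0,1]],
])

```text
time_s: 21.15
ee_pos: [0.3604, -0.2991, 0.3293]
tcp_rot: [-3.14, 0.001, 0.058]
force: [-0.6, -0.9, -0.6]
width: 1.0
grasp_force: 0.0
```

```bash
python3 - <<'E'
from h import *
s=get_state();print(s['ee_pos'],np.degrees(s['tcp_rot']))
f=grab('wrist','w11');W=cloud(f)
c=(.393,-.30)
rct(W,c,3.3,.04,.05,.11,.2)
for z in np.arange(.11,.19,.01): 
    q=sel(W,c,3.3,.04,.05,z,z+.01)
    if len(q)>5:
        for s_,n in((q[q[:,1]>0],'+'),(q[q[:,1]<=0],'-')):
            if len(s_)>5: print(round(z,2),n,len(s_),np.percentile(s_,[2,50,98],axis=0)[:,:2].round(4).tolist())
rct(W,(.3835,-.3815),3.3,.09,.11,.096,.104)
E
```

```text
[ 0.36042524 -0.2990648   0.32925062] [-1.79887858e+02  3.98980241e-02  3.33422071e+00]
1801 centre [ 0.3922 -0.3013] size [59.  43.6] ang 89.34 pct [[-0.0203, -0.0302, 0.1102], [0.0001, -0.002, 0.1473], [0.0188, 0.0279, 0.1765]]
0.11 + 165 [[-0.0214, 0.0], [-0.0016, 0.0034], [0.0205, 0.0119]]
0.11 - 204 [[-0.0215, -0.0139], [-0.0003, -0.0042], [0.0207, -0.0009]]
0.12 + 108 [[-0.0182, 0.0096], [0.0004, 0.0128], [0.0164, 0.0158]]
0.12 - 112 [[-0.0183, -0.0181], [0.0013, -0.0154], [0.0164, -0.0123]]
0.13 + 90 [[-0.0178, 0.0145], [0.0018, 0.0154], [0.016, 0.0214]]
0.13 - 93 [[-0.0177, -0.0237], [0.0018, -0.0179], [0.016, -0.0164]]
0.14 + 83 [[-0.0148, 0.0161], [-0.0004, 0.0172], [0.0137, 0.0189]]
0.14 - 91 [[-0.0148, -0.0211], [-0.0003, -0.0196], [0.0138, -0.0185]]
0.15 + 95 [[-0.0144, 0.0185], [0.0002, 0.0195], [0.0138, 0.0212]]
0.15 - 99 [[-0.0146, -0.0232], [0.0003, -0.0219], [0.0138, -0.0207]]
0.16 + 100 [[-0.0148, 0.0208], [0.0007, 0.0217], [0.0137, 0.0231]]
0.16 - 109 [[-0.015, -0.0259], [0.0003, -0.024], [0.0137, -0.0229]]
0.17 + 224 [[-0.0151, 0.0228], [-0.0005, 0.0253], [0.0131, 0.0282]]
0.17 - 228 [[-0.015, -0.0306], [-0.0005, -0.0276], [0.0133, -0.025]]
3044 centre [ 0.3831 -0.3861] size [186.6 140.3] ang 89.98 pct [[-0.0703, -0.0971, 0.0963], [0.0097, -0.0298, 0.1003], [0.0693, 0.0821, 0.1022]]
```

View pics/w11.png

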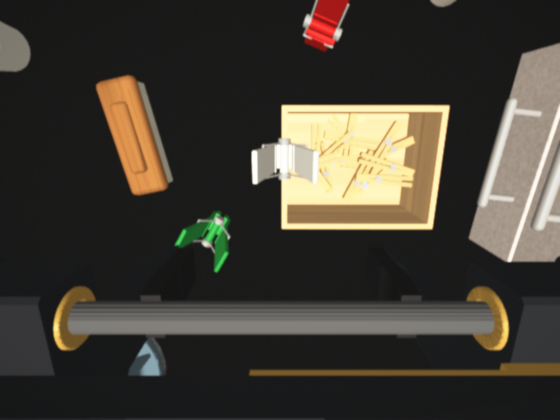

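```bash
python3 - <<'E'
from h import *
plan([.3922,-.3013,.22],3.2,5,1.0)
E
```

```text
end [ 0.392  -0.3012  0.2202] [-1.7999e+02  3.0000e-02  3.2100e+00]
[0.1, 0.01, 0.36, 0.0, 0.0, 0.0, 1.0],
[0.11, 0.02, 0.37, 0.0, 0.0, 0.01, 1.0],
[0.1, 0.01, 0.36, 0.0, 0.0, 0.0, 1.0],
[0.11, 0.02, 0.37, -0.01, 0.0, 0.01, 1.0],
[0.1, 0.01, 0.36, 0.0, 0.0, 0.0, 1.0],
```

apply_moves([
  [[0.1,0.01,0.36,0,0,0,1],[0.11,0.02,0.37,0,0,0.01,1],[0.1,0.01,0.36,0,0,0,1],[0.11,0.02,0.37,0,0,0.01,1],[0.1,0.01,0.36,0,0,0,1],[0,0,0,0,0,0,1],[0,0,0,0,0,0,1]],
])

```text
time_s: 22.08
ee_pos: [0.3922, -0.3019, 0.2217]
tcp_rot: [3.141, -0.0, 0.056]
force: [-0.4, -0.0, -0.4]
width: 1.001
grasp_force: 0.0
```

```bash
python3 - <<'E'
from h import *
s=get_state();print(s['ee_pos'],np.degrees(s['tcp_rot']))
f=grab('wrist','w12');W=cloud(f)
c=(.3922,-.3013)
for z in np.arange(.14,.19,.01): 
    q=sel(W,c,3.3,.03,.04,z,z+.01)
    if len(q)>5:
        for s_,n in((q[q[:,1]>0],'+'),(q[q[:,1]<=0],'-')):
            if len(s_)>5: print(round(z,2),n,len(s_),np.percentile(s_,[2,50,98],axis=0)[:,:2].round(4).tolist())
plan([.3922,-.3013,.163],3.2,4,1.0)
E
```

```text
[ 0.39222228 -0.30187487  0.22167037] [ 1.79985759e+02 -1.19570717e-02  3.19606773e+00]
0.14 + 206 [[-0.0138, 0.0173], [0.0026, 0.0186], [0.0146, 0.0224]]
0.14 - 199 [[-0.0138, -0.0219], [0.0026, -0.0187], [0.0146, -0.0174]]
0.15 + 245 [[-0.0137, 0.0194], [0.0021, 0.0207], [0.0146, 0.0242]]
0.15 - 231 [[-0.0138, -0.0243], [0.0024, -0.0208], [0.0145, -0.0195]]
0.16 + 274 [[-0.0136, 0.0216], [0.0025, 0.0229], [0.0145, 0.0264]]
0.16 - 269 [[-0.0139, -0.0267], [0.0025, -0.023], [0.0145, -0.0216]]
0.17 + 514 [[-0.0142, 0.0237], [0.0008, 0.0262], [0.0142, 0.0293]]
0.17 - 504 [[-0.0141, -0.0294], [0.0008, -0.0264], [0.0143, -0.024]]
end [ 0.3922 -0.3011  0.1632] [-1.7998e+02  4.0000e-02  3.1700e+00]
[0.0, 0.0, 0.25, 0.0, 0.0, 0.0, 1.0],
[0.0, -0.01, 0.24, 0.0, 0.0, 0.0, 1.0],
[0.0, 0.0, 0.25, 0.0, 0.0, 0.0, 1.0],
[0.0, -0.01, 0.24, 0.01, -0.01, 0.0, 1.0],
```

Peg centred within a millimetre. Descend, squeeze, and check.

apply_moves([
  [[0,0,0.25,0,0,0,1],[0,-0.01,0.24,0,0,0,1],[0,0,0.25,0,0,0,1],[0,0,0.24,0,0,0,1],[0,0,0,0,0,0,1],[0,0,0,0,0,0,1],[0,0,0,0,0,0,0.7]],
])

```text
time_s: 23.0
ee_pos: [0.3921, -0.302, 0.1629]
tcp_rot: [3.141, -0.001, 0.054]
force: [-0.0, -0.4, 0.4]
width: 0.906
grasp_force: 0.0
```

apply_moves([
  [[0,0,0,0,0,0,0.5],[0,0,0,0,0,0,0.3],[0,0,0,0,0,0,0.1],[0,0,0,0,0,0,0.1],[0,0,0,0,0,0,0.1],[0,0,0,0,0,0,0.1],[0,0,0,0,0,0,0.1],[0,0,0,0,0,0,0.1]],
])

```text
time_s: 24.0
ee_pos: [0.3932, -0.3028, 0.1658]
tcp_rot: [3.138, -0.003, 0.055]
force: [-1.2, 5.7, 21.2]
width: 0.29
grasp_force: 30.3
```

apply_moves([
  [[0,0,-0.1,0,0,0,0.1],[0,0,-0.2,0,0,0,0.1],[0,0,-0.3,0,0,0,0.1],[0,0,-0.3,0,0,0,0.1],[0,0,-0.4,0,0,0,0.1],[0,0,-0.5,0,0,0,0.1],[0,0,-0.5,0,0,0,0.1],[0,0,-0.5,0,0,0,0.1],[0,0,0,0,0,0,0.1],[0,0,0,0,0,0,0.1]],
])

```text
time_s: 25.25
ee_pos: [0.3914, -0.3012, 0.3292]
tcp_rot: [-3.14, 0.001, 0.054]
force: [-0.1, 1.0, -0.6]
width: 0.293
grasp_force: 29.4
```

```bash
python3 - <<'E'
from h import *
s=get_state();p=s['ee_pos'];print(p,np.degrees(s['tcp_rot']),s['width'],s['grasp_force'],s['force'])
for n in('wrist','scene','top'):
    f=grab(n,'peg_'+n);W=cloud(f)
    print(n)
    for z in np.arange(p[2]-.14,p[2]+.02,.01):
        q=sel(W,p,3.2,.025,.05,z,z+.01)
        if len(q)>2: print((z-p[2]).round(3),len(q),np.percentile(q,[2,50,98],axis=0)[:,:2].round(4).tolist())
E
```

```text
[ 0.39140901 -0.30122837  0.32919311] [-1.79932543e+02  5.28247863e-02  3.11176338e+00] 0.29252641154236086 29.37441436573863 [-0.13055996  0.99991931 -0.56417662]
wrist
-0.11 9 [[0.0109, -0.0165], [0.0129, -0.0135], [0.0131, -0.01]]
-0.1 129 [[-0.0138, -0.016], [0.0127, -0.008], [0.0133, 0.0231]]
-0.09 245 [[-0.0133, -0.018], [0.0084, 0.0184], [0.0134, 0.0252]]
-0.08 191 [[-0.0119, -0.0157], [0.0075, 0.0199], [0.0136, 0.0224]]
-0.07 201 [[-0.0168, -0.0136], [0.0133, 0.0067], [0.0209, 0.0189]]
-0.06 1359 [[-0.0223, -0.0092], [0.0014, 0.0011], [0.0207, 0.0125]]
-0.05 205 [[-0.0179, -0.0122], [0.0135, -0.0045], [0.0165, 0.0145]]
-0.04 198 [[-0.0172, -0.0122], [0.014, -0.0082], [0.0168, 0.0123]]
-0.03 359 [[-0.0105, -0.0208], [0.0134, -0.0083], [0.0166, 0.0199]]
-0.02 651 [[-0.0078, -0.0257], [0.0105, -0.0084], [0.0144, 0.0246]]
-0.01 967 [[-0.0069, -0.0267], [0.0104, 0.0076], [0.0146, 0.0255]]
0.0 1269 [[-0.0024, -0.0278], [0.0099, 0.0067], [0.0148, 0.0264]]
0.01 1838 [[0.0015, -0.0275], [0.0096, 0.0047], [0.0145, 0.0262]]
0.02 1098 [[-0.0094, -0.026], [0.0094, 0.0121], [0.0113, 0.0247
[... 218 characters left out ...]
9, -0.0008], [0.003, 0.0214], [0.0146, 0.0268]]
-0.07 26 [[-0.0137, -0.0119], [0.0079, 0.0152], [0.0223, 0.0203]]
-0.06 33 [[-0.0155, -0.0097], [0.0089, 0.0081], [0.0221, 0.0188]]
-0.05 30 [[-0.0125, -0.0094], [0.0045, 0.0132], [0.0169, 0.0188]]
-0.04 24 [[-0.0141, -0.0087], [0.008, 0.0129], [0.0181, 0.0179]]
-0.03 15 [[0.002, -0.01], [0.0104, -0.0065], [0.0154, 0.0141]]
-0.02 35 [[-0.0071, -0.0227], [0.0101, 0.012], [0.0165, 0.028]]
-0.01 29 [[-0.0072, -0.0302], [0.0104, 0.0124], [0.0161, 0.0284]]
0.0 36 [[-0.0054, -0.0238], [0.0095, 0.0115], [0.0157, 0.031]]
0.01 30 [[-0.0014, -0.026], [0.0102, 0.0107], [0.0156, 0.0314]]
0.02 18 [[-0.0073, -0.0291], [0.0092, -0.0197], [0.0136, 0.0318]]
top
```

```bash
python3 - <<'E'
from h import *
for n in('wrist','scene'):
    f=load('peg_'+n); print(n)
    s=get_state();p=s['ee_pos'];W=cloud(f);L=sel(W,p,3.2,.025,.05,p[2]-.12,p[2]-.09)
    b=L[L[:,2]<p[2]-.088]
    for lo,hi in((-.05,0.003),(.003,.05)):
        q=b[(b[:,1]>lo)&(b[:,1]<hi)]; print(len(q),'z-p min',np.percentile(q[:,2]-p[2],[1,5]).round(4),'y',np.percentile(q[:,1],[1,10,50,90,99]).round(4))
    P=np.r_['1',W.reshape(-1,3)]; d=np.linalg.norm(P-(np.array(p)-[0,0,.06]),axis=1)<.06
    v,u=np.unravel_index(np.where(d)[0],(420,560)); print(u.min(),u.max(),v.min(),v.max())
    x0,x1,y0,y1=max(u.min()-8,0),u.max()+8,max(v.min()-8,0),v.max()+8
    c=f['pixels'][y0:y1,x0:x1];cv2.imwrite('pics/c_%s.png'%n,cv2.resize(c,None,fx=380/c.shape[1],fy=380/c.shape[1],interpolation=cv2.INTER_CUBIC))
a,b=[cv2.imread('pics/c_%s.png'%n) for n in('wrist','scene')]
h=max(a.shape[0],b.shape[0]);o=np.zeros((h,770,3),np.uint8);o[:a.shape[0],:380]=a;o[:b.shape[0],390:]=b;cv2.imwrite('pics/pegc.png',o[:600])
E
```

```text
wrist
70 z-p min [-0.1014 -0.1009] y [-0.0169 -0.015  -0.0105 -0.0076 -0.0075]
38 z-p min [-0.0993 -0.0989] y [0.0143 0.0147 0.0192 0.0226 0.0235]
222 337 201 299
scene
14 z-p min [-0.1064 -0.1034] y [-0.0145 -0.0135 -0.0098 -0.0075 -0.0067]
18 z-p min [-0.1041 -0.1024] y [0.0196 0.0208 0.0233 0.0251 0.0259]
236 252 90 116
```

View pics/pegc.png

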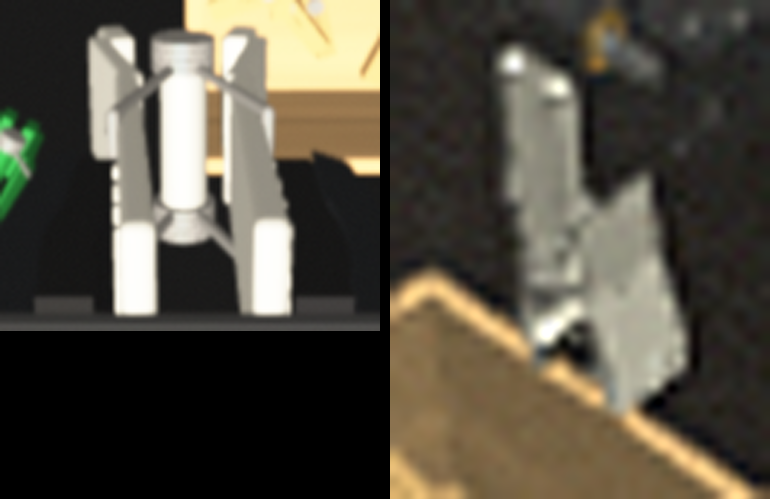

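```bash
python3 - <<'E'
from h import *
plan([.655,.040,.30],84.5,16,0.1)
E
```

```text
end [0.6553 0.0402 0.3002] [ 1.7996e+02 -1.0000e-02  8.4470e+01]
[0.29, -0.34, 0.03, 0.0, 0.0, -0.64, 0.1],
[0.32, -0.31, 0.03, 0.0, 0.0, -0.64, 0.1],
[0.35, -0.28, 0.03, 0.0, 0.0, -0.64, 0.1],
[0.37, -0.25, 0.03, 0.0, 0.0, -0.63, 0.1],
[0.39, -0.22, 0.03, 0.0, 0.0, -0.64, 0.1],
[0.41, -0.18, 0.03, 0.0, 0.0, -0.63, 0.1],
[0.43, -0.14, 0.03, 0.0, 0.0, -0.64, 0.1],
[0.44, -0.1, 0.03, 0.0, 0.0, -0.63, 0.1],
[0.45, -0.07, 0.03, 0.0, 0.0, -0.64, 0.1],
[0.45, -0.03, 0.03, 0.0, 0.0, -0.63, 0.1],
[0.45, 0.01, 0.03, 0.0, 0.0, -0.64, 0.1],
[0.45, 0.05, 0.03, 0.0, 0.0, -0.63, 0.1],
[0.44, 0.1, 0.03, 0.0, 0.0, -0.64, 0.1],
[0.43, 0.13, 0.03, -0.01, 0.0, -0.63, 0.1],
[0.41, 0.17, 0.03, 0.0, -0.01, -0.64, 0.1],
[0.4, 0.21, 0.03, -0.01, 0.0, -0.63, 0.1],
```

apply_moves([
  [[0.29,-0.34,0.03,0,0,-0.64,0.1],[0.32,-0.31,0.03,0,0,-0.64,0.1],[0.35,-0.28,0.03,0,0,-0.64,0.1],[0.37,-0.25,0.03,0,0,-0.63,0.1],[0.39,-0.22,0.03,0,0,-0.64,0.1],[0.41,-0.18,0.03,0,0,-0.63,0.1],[0.43,-0.14,0.03,0,0,-0.64,0.1],[0.44,-0.1,0.03,0,0,-0.63,0.1],[0.45,-0.07,0.03,0,0,-0.64,0.1],[0.45,-0.03,0.03,0,0,-0.63,0.1]],
])

```text
time_s: 26.65
ee_pos: [0.5565, -0.0873, 0.311]
tcp_rot: [-3.14, 0.001, 0.945]
force: [0.3, -1.0, -0.5]
width: 0.288
grasp_force: 29.4
```

apply_moves([
  [[0.45,0.01,0.03,0,0,-0.64,0.1],[0.45,0.05,0.03,0,0,-0.63,0.1],[0.44,0.1,0.03,0,0,-0.64,0.1],[0.43,0.13,0.03,0,0,-0.63,0.1],[0.41,0.17,0.03,0,0,-0.64,0.1],[0.4,0.21,0.03,0,0,-0.63,0.1],[0,0,0,-0.33,0,0,0.1],[0,0,0,0,0,0,0.1],[0,0,0,0,0,0,0.1]],
])

```text
time_s: 27.78
ee_pos: [0.6555, 0.0394, 0.301]
tcp_rot: [3.097, 0.0, 1.474]
force: [0.7, -0.2, 0.1]
width: 0.292
grasp_force: 29.4
```

```bash
cat >> h.py <<'E'
def pegcard(fn):
    s=get_state();p=np.array(s['ee_pos']);print(p,np.degrees(s['tcp_rot']).round(2),s['width'],s['grasp_force'],s['force'])
    W=cloud(grab('wrist',fn)); c=(.6549,.0397)
    print('card');rct(W,c,-5.5,.012,.05,.128,.138)
    for z in np.arange(-.115,-.025,.01):
        q=sel(W,c,-5.5,.05,.03,p[2]+z,p[2]+z+.01)
        for m,n in((q[:,0]<-.0045,'-'),(q[:,0]>.0045,'+')):
            a=q[m]
            if len(a)>5: print(round(z,3),n,len(a),np.percentile(a[:,:2],[2,50,98],axis=0).round(4).tolist(),'zmin',a[:,2].min().round(4))
E
python3 - <<'E'
from h import *
pegcard('w14')
E
```

```text
[0.65546183 0.03942212 0.30101341] [177.45   0.    84.45] 0.2920017901594149 29.375321343541145 [ 0.68796836 -0.15320012  0.1046117 ]
card
263 centre [0.6562 0.0555] size [42.5  4.8] ang 89.64 pct [[-0.0027, -0.0053, 0.1286], [0.0001, 0.0164, 0.1335], [0.0022, 0.0369, 0.1349]]
-0.105 - 19 [[-0.0188, 0.0115], [-0.0158, 0.0122], [-0.0123, 0.0125]] zmin 0.2006
-0.105 + 22 [[0.0143, 0.0105], [0.0183, 0.0122], [0.0214, 0.0124]] zmin 0.199
-0.095 - 130 [[-0.0209, -0.0137], [-0.0169, 0.0088], [-0.0099, 0.0127]] zmin 0.2064
-0.095 + 128 [[0.012, -0.0144], [0.0147, 0.0093], [0.0224, 0.0125]] zmin 0.2062
-0.085 - 132 [[-0.0195, -0.0145], [-0.0181, 0.0025], [-0.0139, 0.0127]] zmin 0.2161
-0.085 + 58 [[0.0155, -0.0002], [0.0196, 0.0106], [0.021, 0.0127]] zmin 0.2161
-0.075 - 103 [[-0.017, -0.0105], [-0.0154, 0.0082], [-0.0113, 0.0129]] zmin 0.226
-0.075 + 56 [[0.0054, 0.0051], [0.0169, 0.0125], [0.0191, 0.02]] zmin 0.2263
-0.065 - 104 [[-0.0138, -0.0209], [-0.0085, 0.0126], [-0.0046, 0.0199]] zmin 0.236
-0.065 + 297 [[0.0048, -0.0213], [0.0068, 0.002], [0.0151, 0.02]] zmin 0.2362
-0.055 - 44 [[-0.0126, -0.0188], [-0.0102, 0.0127], [-0.0046, 0.0157]] zmin 0.2463
-0.055 + 140 [[0.0047, -0.0223], [0.0105, 0.0049], [0.0149, 0.0162]] zmin 0.2462
-0.045 - 51 [[-0.0122, 0.0122], [-0.0076, 0.0152], [-0.0049, 0.016]] zmin 0.2561
-0.045 + 133 [[0.0075, -0.0187], [0.0101, 0.0033], [0.013, 0.0158]] zmin 0.256
-0.035 - 141 [[-0.0133, 0.0076], [-0.0111, 0.0132], [-0.0074, 0.0159]] zmin 0.2661
-0.035 + 185 [[0.0097, -0.0125], [0.0123, 0.013], [0.0163, 0.0159]] zmin 0.2661
```

apply_moves([
  [[0.013,-0.028,0.22,0,0,0,0.1],[0,-0.01,0.22,0,0,0,0.1],[0,-0.01,0.22,0,0,0,0.1],[0,0,0,0,0,0,0.1],[0,0,0,0,0,0,0.1],[0,0,0,0,0,0,0.1]],
])

```text
time_s: 28.58
ee_pos: [0.6552, 0.0405, 0.2626]
tcp_rot: [3.094, 0.0, 1.474]
force: [0.4, -0.1, -1.2]
width: 0.29
grasp_force: 29.4
```

```bash
python3 - <<'E'
from h import *
pegcard('w15')
E
```

```text
[0.65520025 0.04051144 0.26259545] [177.29   0.    84.48] 0.2902875656752661 29.375494737178087 [ 0.39745555 -0.06203116 -1.18824087]
card
270 centre [0.657  0.0603] size [32.6  5.8] ang 89.89 pct [[-0.0022, 0.0054, 0.1285], [0.0004, 0.0216, 0.1334], [0.003, 0.037, 0.1349]]
-0.105 - 21 [[-0.0189, 0.0125], [-0.0158, 0.0132], [-0.0125, 0.0136]] zmin 0.1606
-0.105 + 24 [[0.0144, 0.0115], [0.0175, 0.0132], [0.0213, 0.0135]] zmin 0.1602
-0.095 - 127 [[-0.0211, -0.0128], [-0.0171, 0.0104], [-0.0103, 0.0136]] zmin 0.1679
-0.095 + 124 [[0.0118, -0.0131], [0.0144, 0.0102], [0.0223, 0.0136]] zmin 0.1677
-0.085 - 136 [[-0.0197, -0.0135], [-0.0182, 0.0034], [-0.0141, 0.0139]] zmin 0.1778
-0.085 + 58 [[0.0154, 0.0006], [0.0194, 0.0121], [0.0215, 0.0138]] zmin 0.1777
-0.075 - 100 [[-0.0171, -0.009], [-0.0155, 0.0095], [-0.0114, 0.0138]] zmin 0.1876
-0.075 + 55 [[0.0063, 0.0058], [0.0167, 0.0134], [0.0191, 0.0205]] zmin 0.1876
-0.065 - 101 [[-0.0146, -0.0201], [-0.0087, 0.0136], [-0.0047, 0.0209]] zmin 0.1976
-0.065 + 294 [[0.0047, -0.0202], [0.0067, 0.0029], [0.0147, 0.0211]] zmin 0.1977
-0.055 - 51 [[-0.0128, -0.0167], [-0.0103, 0.0139], [-0.0045, 0.0168]] zmin 0.2077
-0.055 + 136 [[0.0046, -0.0216], [0.0103, 0.0047], [0.0147, 0.0175]] zmin 0.2076
-0.045 - 58 [[-0.0125, -0.017], [-0.0079, 0.0158], [-0.0049, 0.017]] zmin 0.2177
-0.045 + 135 [[0.0074, -0.0173], [0.0099, 0.0071], [0.0138, 0.017]] zmin 0.2177
-0.035 - 135 [[-0.0136, 0.0087], [-0.0115, 0.0143], [-0.0079, 0.017]] zmin 0.2276
-0.035 + 184 [[0.0094, -0.0118], [0.012, 0.014], [0.016, 0.017]] zmin 0.2278
```

apply_moves([
  [[0,-0.015,0.22,0,0,0,0.1],[0,-0.012,0.23,0,0,0,0.1],[0,-0.01,0.22,0,0,0,0.1],[0,0,0,0,0,0,0.1],[0,0,0,0,0,0,0.1],[0,0,0,0,0,0,0.1],[0,0,0,0,0,0,0.1]],
])

```text
time_s: 29.5
ee_pos: [0.6547, 0.0405, 0.2222]
tcp_rot: [3.094, 0.0, 1.474]
force: [0.2, -0.3, -0.8]
width: 0.292
grasp_force: 29.4
```

```bash
python3 - <<'E'
from h import *
pegcard('w16')
f=grab('scene','sc2')
c=f['pixels'][40:300,180:400];o=cv2.resize(c,None,fx=2,fy=2,interpolation=cv2.INTER_CUBIC)
w=cv2.resize(load('w16')['pixels'][60:320,200:360],None,fx=2,fy=2)
cv2.imwrite('pics/fin.png',np.hstack([o,w]))
E
```

```text
[0.65473983 0.04054134 0.22217941] [177.3    0.    84.47] 0.29177883501847524 29.37536326702684 [ 0.23384268 -0.30733319 -0.78270156]
card
304 centre [0.6561 0.0505] size [52.4 23.9] ang 88.85 pct [[-0.0118, -0.0127, 0.1286], [0.0003, 0.0244, 0.1331], [0.0119, 0.037, 0.1351]]
-0.105 - 21 [[-0.0194, 0.0122], [-0.0164, 0.0132], [-0.0129, 0.0135]] zmin 0.1211
-0.105 + 26 [[0.0135, 0.0115], [0.0174, 0.0131], [0.0208, 0.0135]] zmin 0.1198
-0.095 - 125 [[-0.0216, -0.0128], [-0.0174, 0.0105], [-0.0108, 0.0136]] zmin 0.1272
-0.095 + 126 [[0.0113, -0.013], [0.014, 0.0102], [0.0218, 0.0136]] zmin 0.1273
-0.085 - 136 [[-0.0202, -0.0135], [-0.0187, 0.0034], [-0.0146, 0.0137]] zmin 0.1372
-0.085 + 60 [[0.0153, 0.0007], [0.0189, 0.0114], [0.0211, 0.0137]] zmin 0.1372
-0.075 - 104 [[-0.0176, -0.0101], [-0.016, 0.0088], [-0.0113, 0.014]] zmin 0.1472
-0.075 + 53 [[0.0056, 0.0057], [0.0163, 0.0136], [0.0179, 0.0204]] zmin 0.1472
-0.065 - 125 [[-0.015, -0.02], [-0.0061, 0.0137], [-0.0046, 0.0211]] zmin 0.1572
-0.065 + 237 [[0.0047, -0.02], [0.007, 0.0037], [0.0145, 0.0211]] zmin 0.1577
-0.055 - 55 [[-0.0133, -0.0169], [-0.0104, 0.0139], [-0.0047, 0.0167]] zmin 0.1675
-0.055 + 122 [[0.0046, -0.0197], [0.0099, 0.006], [0.0143, 0.0167]] zmin 0.1672
-0.045 - 55 [[-0.0129, -0.017], [-0.0083, 0.0159], [-0.0054, 0.017]] zmin 0.1773
-0.045 + 134 [[0.0069, -0.0174], [0.0094, 0.0073], [0.0122, 0.0169]] zmin 0.1775
-0.035 - 139 [[-0.0141, 0.0088], [-0.0119, 0.0142], [-0.0082, 0.017]] zmin 0.1872
-0.035 + 183 [[0.009, -0.0111], [0.0116, 0.0141], [0.0156, 0.017]] zmin 0.1873
```

View pics/fin.png

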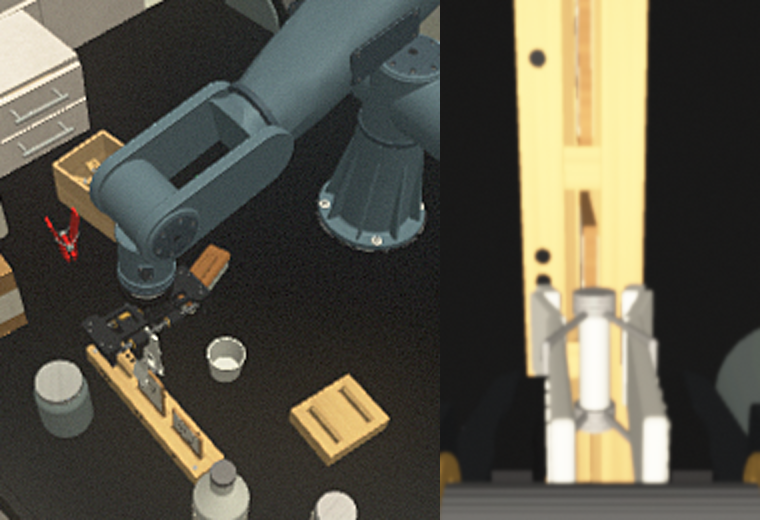

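The peg straddles the middle of the tall card's top edge. The jaws are about 13 mm down, with around 9–10 mm clear on each side, and both cards stand upright in slots one and two.

```bash
python3 -c "
from plant import sign_off
print(sign_off())"
```

```text
the job is handed in; nothing more can be done
None
```

The job is handed in at about 29.5 s of the 64 s allowed: the short card is home in slot one, the tall card is home in slot two, and the peg is held squeezed open over the middle of the tall card's top edge, with its jaws about 13 mm down each side and roughly 9 mm or more clear of the card.

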